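# Roll the chrome rail into its vee bracket and clamp it

## Task

Refit the short chrome rail: roll the loose bar along the acrylic shelf, without lifting it, until it drops into the vee of the bracket and settles square and fully down in it. Then push the raised clamp down on to the bar by its black top button, firmly enough that the clamp stays gripping the bar by itself but without forcing it, and let go; leave the other bathroom things alone.

Things in the scene. Friction and masses are not known exactly. Their poses are not given: they have to be found in the camera images.
- stand: Fixed stand on the counter: clear acrylic shelf, aluminium vee bracket along its far edge, steel clamp over the vee. Origin on the counter under the vee's bottom line, mid-width. x points from the shelf to the vee (rolling direction), y along the vee, z up. Clamp guide rods with a cap rise beyond the vee at x = 50 to 66 mm, 137 mm above the counter.
- shelf_edge (a point): Middle of the shelf's far edge, on its top, where the vee begins: x = -18 mm on the stand, 50 mm above the counter. Axes as the stand. The level shelf reaches 97 mm back from here (to the stand's x = -115) and 200 mm to either side in y; a lip 4 mm high and 3 mm wide runs along its front edge.
- seat (a point): Centre of the bar when fully down in the vee and centred lengthwise: x = 0, y = 0 on the stand, 51.8 mm above the counter. Axes as the stand. The vee is 120 mm long, its flanks at 45 degrees, bottom line 32 mm above the counter; the near flank ends at the shelf edge, the far one rises 8 mm above the shelf's top (x = 26 mm) and stops the bar.
- bar_center (a point): Centre of the loose chrome bar, 28 mm in diameter, 180 mm long, 0.2 to 0.45 kg; x is its length. It starts lying on the shelf roughly along the vee, centre 64 mm above the counter, 36 to 66 mm short of the shelf edge. It rolls with slight resistance and stops when no longer pushed. Push it with under 15 N.
- clamp: Clamp arm; origin on its underside over the vee's bottom line, 108 mm above the counter when raised; z up. 26 mm wide in y, 12 thick, from x = -11 to 68 mm. Slides straight down 42 mm at most: about 5 N moves it, it stays where left and can hold 8 N on the bar. Under it is a 20 mm round rubber pad on a screw stud: underside 6 to 22 mm below the arm, set differently each time, not reported.
- clamp_top (a point): Middle of the black round button's flat top, 26 mm across, where the clamp is pushed down: x = 22 mm, y = 0 on the stand, 126 mm above the counter when raised, 6 mm over the arm. The pad meets the seated bar after 20 to 36 mm of travel: felt as a push above the sliding 5 N. A total push of 11 to 20 N, then let go, grips it well; over 22 N on the bar is forcing it.
- pill_bottle: Bystander: closed white pill bottle, 42 mm across, 68 mm tall, standing on the left end of the shelf. Origin under its middle.
- tumbler: Bystander: glass tumbler, 66 mm across, 85 mm tall, standing on the right end of the shelf. Origin under its middle.
- tweezers: Bystander: steel tweezers, 100 mm long, lying on the counter.
- hair_clip: Bystander: plastic hair clip, 75 mm long, lying on the counter.
- caddy_hook: Bystander: steel S-shaped caddy hook, 130 mm long, lying on the counter.
- cream_jar: Bystander: low cream jar, 60 mm across, 45 mm tall, on the counter.
- comb: Bystander: black comb, 150 mm long, lying on the counter.
Things that resemble listed ones, but are neither listed nor needed, are in the scene too. Of the things shaped like the part that bears bar_center, the bare steel one is meant.

How it is judged:
On the way:
1. the bar has rolled into the vee and lies still, square and fully down in it, with the clamp still raised (x of bar_center in the frame of seat between -0.002 and 0.002 m and z of bar_center in the frame of seat below 0.002 m and angle between the x axis of bar_center and the y axis of seat, either way round below 0.04 rad and linear speed of bar below 0.02 m/s and z of clamp in the frame of stand above 0.1 m), for 0.3 s.
At the end, for the whole second after the job is handed in: The bar lies at rest fully down in the vee (its centre within 2 mm across the vee, 2 mm high or 3 mm low, and 30 mm lengthwise of the seat, square to 0.04 rad), and the clamp's pad, left to itself, grips it with more than 3 N (x of bar_center in the frame of seat between -0.002 and 0.002 m and z of bar_center in the frame of seat between -0.003 and 0.002 m and y of bar_center in the frame of seat between -0.03 and 0.03 m and angle between the x axis of bar_center and the y axis of seat, either way round below 0.04 rad and contact force between clamp and bar above 3 N and linear speed of bar below 0.01 m/s); the robot touches nothing.
It fails at once if the clamp is forced: more than 22 N between its pad and the bar (contact force between clamp and bar above 22 N).
It fails at once if the bar is pushed with more than 15 N by the gripper (contact force between the fingers and bar above 15 N).
It fails at once if the bar is lifted off the shelf by more than 10 mm (z of bar_center in the frame of stand above 0.074 m).
It fails at once if a bystander is moved by more than 20 mm (distance of any of pill_bottle, tumbler, tweezers, hair_clip, caddy_hook, cream_jar, comb from where it was at the start of the episode above 0.02 m).
It also fails if it takes over 58 s, if anything falls off the work surface, if the arm or the gripper's body presses on something with over 40 N, if the wrist force passes 120 N, or if a joint passes its speed limit or range.

## Robot

A 6-joint arm with a two-finger parallel gripper is mounted at the origin on the work surface. World frame = base frame: x ahead of the robot, y to its left, z up, the work surface at z = 0. Lengths are in m, angles in rad, forces in N, time in s.
With the tool pointing down it reaches from about 0.35 to 0.775 m from the base axis. Payload 5.5 kg.
Tool frame: the origin (TCP) lies between the finger pads; the fingertips stand 19 mm ahead of it and the grasp point (between the pads) is the TCP; z points along the fingers, y is the direction in which the jaws open and shut (so a half turn about z gives the same grasp; the last joint's range is limited). The gripper opens to 85 mm and grips with 20 to 120 N. Pads are 22 mm wide; open, the fingers measure 114 mm over their backs; the gripper's body (76 mm by 85 mm) begins 54 mm behind the grasp point. The pads swing forward as they close: fully open they stand 13 mm farther back than shut.
Start: joints at [1.192, 0.313, 0.046, 1.304, 0, 1.431], TCP at [0.136, 0.559, 0.25] pointing down, gripper open.
Joint ranges: [-2.76, 2.76], [-0.86, 1.69], [-1.03, 1.26], [-2.2, 2.34], [-1.47, 1.5], [-3.14, 3.14]. Speed limits (rad/s): [2.57, 2.57, 3.14, 3.14, 3.14, 3.14].

## Interface

Orientations are given as a unit quaternion [w, x, y, z].
In Python, from workcell import get_state, cams, workorder gives the robot as it stands.
- The arm moves only by the tool play_rows, never from a script. Its argument "series" is text: rows parted by semicolons, each of 7 numbers parted by spaces: the opening in per cent of the stroke, from 0 (shut) to 100 (fully open), then the shift along the tool's x, y, z in cm, then the turn, a rotation vector about the tool's x, y, z in degrees. A call has 1 to 12 rows; each row shifts and turns the commanded pose from where the row before left it, along the tool's axes as they then stand; what a row does not reach is not made up. A row lasts 1/8 s, in which the tool goes at most 62.5 mm and 10.7 degrees, less where a joint would pass 70% of its speed; a pose out of reach is approached as far as the arm can. A call with a gripper value outside its range is refused whole. The fingers move at their own pace and stop on an object; "newtons" is the grip in N (left out, the last holds). Time passes only in rows, so rows that do not move let the fingers close. It gives the time, the measured TCP pose, the force and the opening at its end, in the units of the state.
- get_state(): the state, without advancing time (a new reading comes with each control period).
- cams.read_camera(name): name is "scene" or "side" or "wrist"; returns the picture (400x640x3 uint8, red, green, blue); there is no depth.
- cams.get_calibration(name): a dict with "fx", "fy", "cx", "cy" (pixels), "distortion" ([k1, k2, p1, p2, k3] as OpenCV has them; the pictures are not rectified), "rvec" (rotation vector, rad) and "tvec" (3), from world to camera coordinates, as OpenCV has them. Camera axes: x right, y down, z forward; pixel columns grow to the right and rows downward; lengths in m; the calibration is good to about 2 mm. A picture is of the moment at which its call begins: read the wrist's pose just before it. get_calibration takes no time and is no camera call; for the wrist camera it gives the pose at the moment of the call.
- workorder.hand_in(): hands the job in, once; it reports no verdict.
The state is a dict: "clock": time; "joint_pos": joint angles; "qvel": joint speeds; "tau": joint torques, N m; "tcp_pos": TCP position; "orientation": TCP orientation; "wrist_force": force on the tool from outside, world axes, zero at the start; "ft_torque": the same for the moment, N m; "finger_gap": finger opening in m.
Only numpy, scipy, OpenCV 4.12 (cv2) and the standard library are available. Lean on these libraries where they do the work, as an engineer would, in place of code of your own. Each camera call takes 0.05 s, during which the arm holds its last target.

## Working session

There is one attempt and no reset: what is moved stays moved. The work goes in short steps, Python scripts to look and compute and a tool call to move; the robot and the scene stay as the last step left them, time stands still between calls to the robot, and variables do not carry over. Pictures are saved under pics/ and viewed, and the job is handed in when it is done.

Besides the shell and the picture viewer there is one more tool, called after "Emit:" as name(argument=value, ...), one argument or row to a line, values as JSON. play_rows: Moves the arm, as the interface text tells. Its arguments: {"type":"object","properties":{"series":{"type":"string"},"newtons":{"type":"number"}},"required":["series"]}

```bash
ls; mkdir -p pics; python3 - <<'E'
from workcell import get_state, cams
import cv2
print(get_state())
for n in ["scene","side","wrist"]:
    print(n,cams.get_calibration(n))
    cv2.imwrite(f"pics/{n}0.png",cams.read_camera(n)[:,:,::-1])
E
```

```text
pics
{'clock': 0.0, 'joint_pos': array([1.19240559e+00, 3.13980213e-01, 4.49721455e-02, 1.30359743e+00,
       1.80445040e-05, 1.43117906e+00]), 'qvel': array([-0.00025172, -0.00020325, -0.00037279,  0.000122  , -0.00081587,
       -0.00044958]), 'tau': array([ 6.27080613e-05, -4.80628896e+01,  2.98531079e+01,  1.93609216e-02,
       -1.45004640e-05, -9.46326622e-06]), 'tcp_pos': array([0.1358294 , 0.55823416, 0.24941753]), 'orientation': array([-2.40401255e-04,  1.19103291e-01,  9.92881457e-01, -8.72100512e-04]), 'wrist_force': array([ 0.5315095 , -0.0760824 , -0.91757784]), 'ft_torque': array([-0.02744105,  0.05415585,  0.04630284]), 'finger_gap': 0.08525435121816925}
scene {'fx': 484.6870445295324, 'fy': 484.6870445295324, 'cx': 310.79915076115003, 'cy': 199.17000379161303, 'distortion': array([-0.1031055,  0.       ,  0.       ,  0.       ,  0.       ]), 'rvec': array([ 1.42057117,  1.9126488 , -0.96715414]), 'tvec': array([ 0.16000056, -0.18351288,  1.74644408])}
side {'fx': 382.2728251649134, 'fy': 382.2728251649134, 'cx': 315.78340588694135, 'cy': 200.0403551625467, 'distortion': array([-0.08393333,  0.        ,  0.        ,  0.        ,  0.        ]), 'rvec': array([ 0.49135785, -2.62262316,  1.31376161]), 'tvec': array([0.47629278, 0.20364622, 0.86858395])}
wrist {'fx': 317.968918300482, 'fy': 317.968918300482, 'cx': 320.496013704248, 'cy': 199.69049955788267, 'distortion': array([-0.02797807,  0.        ,  0.        ,  0.        ,  0.        ]), 'rvec': array([-2.2984754 , -1.80964733, -0.23602855]), 'tvec': array([-0.57270455, -0.03511325,  0.37824643])}
```

View pics/scene0.png

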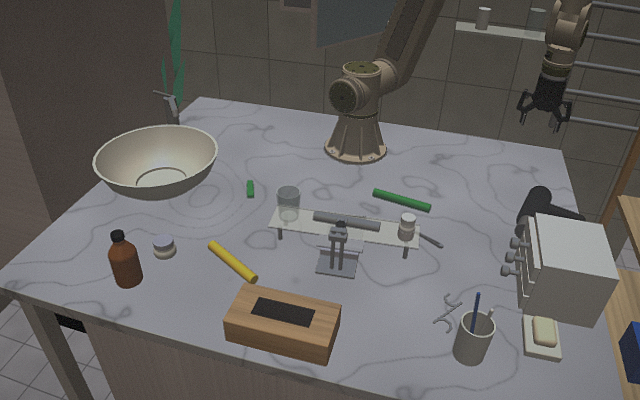

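View pics/side0.png

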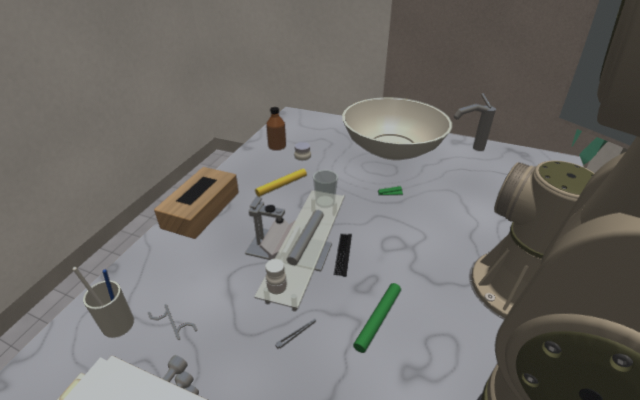

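View pics/wrist0.png

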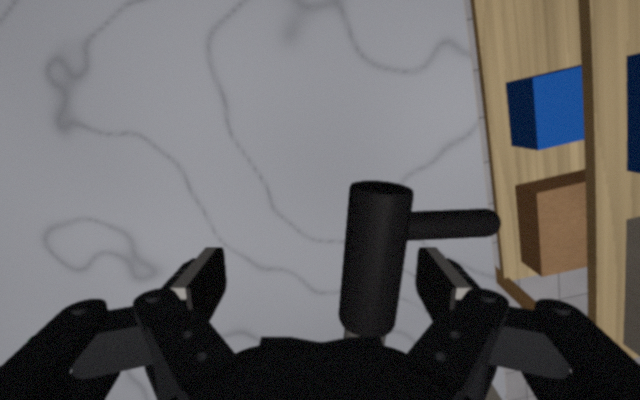

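The scene view shows the stand at about (345,235) with the grey bar on it at (345,220). The side view shows it at about (300,240).

```bash
cat > h.py <<'E'
import numpy as np, cv2
from workcell import get_state, cams
def KD(c): return np.array([[c['fx'],0,c['cx']],[0,c['fy'],c['cy']],[0,0,1.]]),np.array(c['distortion'])
def ray(c,p):
    K,D=KD(c);R=cv2.Rodrigues(np.array(c['rvec']))[0];t=np.array(c['tvec'])
    u=cv2.undistortPoints(np.array([[p]],float),K,D)[0,0]
    d=R.T@np.array([u[0],u[1],1]);return -R.T@t,d/np.linalg.norm(d)
def onz(c,p,z):
    o,d=ray(c,p);return o+d*(z-o[2])/d[2]
def tri(cps):
    A=np.zeros((3,3));b=np.zeros(3)
    for c,p in cps:
        o,d=ray(c,p);M=np.eye(3)-np.outer(d,d);A+=M;b+=M@o
    X=np.linalg.solve(A,b)
    return X,[np.linalg.norm((np.eye(3)-np.outer(d,d))@(X-o)) for o,d in [ray(c,p) for c,p in cps]]
def proj(c,X):
    K,D=KD(c);return cv2.projectPoints(np.array(X,float).reshape(-1,3),np.array(c['rvec']),np.array(c['tvec']),K,D)[0][:,0]
E
python3 - <<'E'
import cv2
a=cv2.imread('pics/scene0.png')[175:290,255:455];cv2.imwrite('pics/s0c.png',cv2.resize(a,(800,460),interpolation=cv2.INTER_CUBIC))
a=cv2.imread('pics/side0.png')[165:315,235:375];cv2.imwrite('pics/d0c.png',cv2.resize(a,(560,600),interpolation=cv2.INTER_CUBIC))
E
```

```text
(no output)
```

View pics/s0c.png

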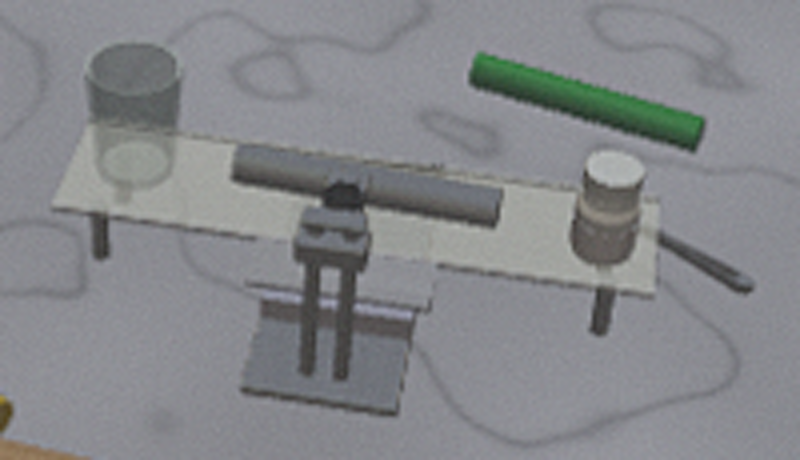

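View pics/d0c.png

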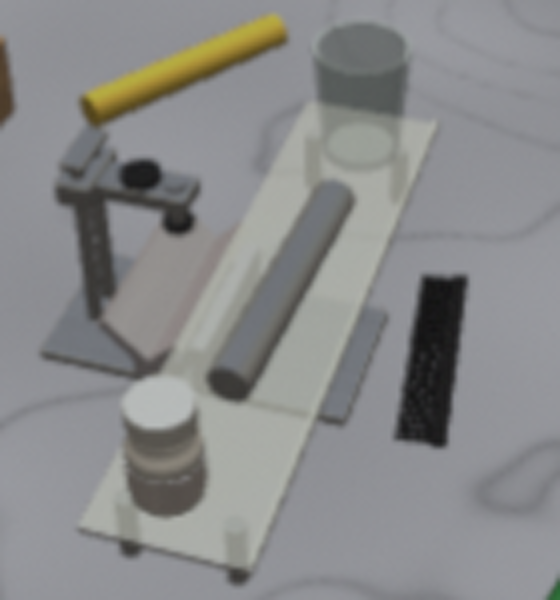

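```bash
python3 - <<'E'
from h import *
s=cams.get_calibration('scene');d=cams.get_calibration('side')
P={'farT':((52,209),(312,103)),'farP':((657,292),(80,527)),'frT':((92,125),(438,122)),'frP':((660,198),(252,570)),'btn':((345,190),(140,170)),'barT':((238,163),(342,200)),'barP':((499,207),(230,380)),'pad?pillcap':((614,165),(160,400)),'baseL':((242,390),(42,355))}
for k,(a,b) in P.items():
    X,e=tri([(s,(a[0]/4+255-.4,a[1]/4+175-.4)),(d,(b[0]/4+235-.4,b[1]/4+165-.4))]);print(k,X.round(4),np.round(e,4))
E
```

```text
farT [ 0.5703 -0.1235  0.0469] [0.0023 0.0023]
farP [0.5403 0.2771 0.051 ] [0.0009 0.0009]
frT [ 0.4771 -0.128   0.051 ] [0.0027 0.0027]
frP [0.4452 0.2697 0.0529] [0.0002 0.0002]
btn [0.5967 0.0812 0.1293] [0. 0.]
barT [ 0.5043 -0.0122  0.062 ] [0.0009 0.0009]
barP [0.5039 0.1663 0.0669] [0.0015 0.0015]
pad?pillcap [0.5079 0.2366 0.1197] [0.0001 0.0001]
baseL [ 0.6651  0.0659 -0.0192] [0.0379 0.0379]
```

```bash
cat >> h.py <<'E'
from scipy.spatial.transform import Rotation as Ro
def tool():
    s=get_state();q=s['orientation'];return np.array(s['tcp_pos']),Ro.from_quat([q[1],q[2],q[3],q[0]]),s
def camT():
    p,R,s=tool();c=cams.get_calibration('wrist');Rc=cv2.Rodrigues(np.array(c['rvec']))[0];o=-Rc.T@np.array(c['tvec'])
    return R.inv().apply(o-p),(R.inv().as_matrix()@Rc.T)
E
python3 - <<'E'
from h import *
np.set_printoptions(precision=4,suppress=True)
print(camT()); p,R,s=tool(); print(R.as_matrix())
# after yaw +18 world: shift needed
R2=Ro.from_euler('z',18,degrees=True)*R
print(R2.as_matrix(), R2.inv().apply(np.array([.46,.075,.27])-p)*100)
E
```

```text
(array([ 0.0649, -0.0015, -0.1238]), array([[ 0.0016, -0.9658, -0.2591],
       [ 1.    ,  0.0016,  0.0001],
       [ 0.0003, -0.2591,  0.9658]]))
[[-0.9716  0.2365 -0.0005]
 [ 0.2365  0.9716 -0.0013]
 [ 0.0002 -0.0014 -1.    ]]
[[-0.9972 -0.0754 -0.0001]
 [-0.0754  0.9972 -0.0014]
 [ 0.0002 -0.0014 -1.    ]] [-28.6783 -50.6439  -1.9752]
```

Emit:
play_rows(
  series="100 0 0 0 0 0 -9; 100 0 0 0 0 0 -9; 100 -2.9 -5 -0.2 0 0 0; 100 -2.9 -5 -0.2 0 0 0; 100 -2.9 -5 -0.2 0 0 0; 100 -2.9 -5 -0.2 0 0 0; 100 -2.9 -5 -0.2 0 0 0; 100 -2.9 -5 -0.2 0 0 0; 100 -2.9 -5 -0.2 0 0 0; 100 -2.9 -5 -0.2 0 0 0; 100 -2.9 -5 -0.2 0 0 0; 100 -2.6 -5.6 -0.2 0 0 0",
)

```text
clock: 1.65
tcp_pos: [0.4611, 0.0741, 0.2703]
orientation: [0.0, -0.038, 0.999, 0.0]
wrist_force: [1.2, -0.0, -0.3]
finger_gap: 0.0853
```

Emit:
play_rows(
  series="100 0 0 0 0 0 0; 100 0 0 0 0 0 0",
)

```text
clock: 1.9
tcp_pos: [0.4599, 0.0756, 0.2699]
orientation: [-0.001, -0.037, 0.999, 0.0]
wrist_force: [0.0, 0.7, 1.1]
finger_gap: 0.086
```

```bash
python3 - <<'E'
from h import *
import pickle
p,R,s=tool();c=cams.get_calibration('wrist');im=cams.read_camera('wrist')
print(p,R.as_matrix().round(3),s['wrist_force'],s['clock'])
cv2.imwrite('pics/w1.png',im[:,:,::-1]);pickle.dump(c,open('w1.pkl','wb'))
E
```

```text
[0.45987594 0.07560402 0.26990589] [[-0.997 -0.074 -0.001]
 [-0.074  0.997  0.   ]
 [ 0.001  0.001 -1.   ]] [0.0092466  0.70827218 1.05756992] 1.9
```

View pics/w1.png

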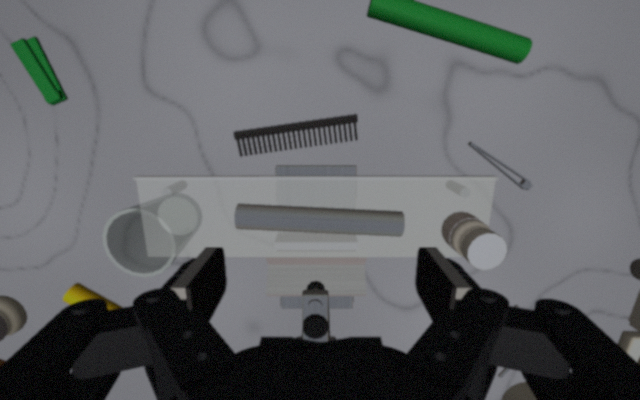

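The wrist view shows the shelf as a level band: front edge near row 177, far edge near row 257. The bar runs from (237,216) to (403,223), and the button is at about (316,325). I'll fit these.

```bash
python3 - <<'E'
from h import *
import pickle
c=pickle.load(open('w1.pkl','rb'));im=cv2.imread('pics/w1.png');g=cv2.GaussianBlur(cv2.cvtColor(im,cv2.COLOR_BGR2GRAY),(3,3),0).astype(float)
def edge(cols,r0,r1,sign):
    out=[]
    for x in cols:
        d=np.diff(g[r0:r1,x])*sign;i=int(d.argmax())
        out.append((x,r0+i+.5))
    return np.array(out)
def fit(pts,z):
    X=np.array([onz(c,p,z) for p in pts]);m=np.median(X[:,1]);A=np.c_[X[:,1]-.077,np.ones(len(X))]
    k=np.ones(len(X),bool)
    for _ in range(4):
        s=np.linalg.lstsq(A[k],X[k,0],rcond=None)[0];r=X[:,0]-A@s;k=abs(r)<max(.0012,1.5*np.std(r[k]))
    return s,k.sum(),r[k].std()
for z in (.05,):
  print('front',fit(edge(range(150,480,4),168,184,1),z))
  print('far',fit(edge(list(range(230,262,3))+list(range(370,416,3)),248,266,-1),z))
# bar
print('bar back',fit(edge(range(250,395,3),198,220,-1),.064), 'bar fr',fit(edge(range(250,395,3),224,242,1),.064))
for n,pts,z in (('sh ends',[(136,178),(496,178),(147,257),(489,257)],.05),('barends',[(237,217),(404,224)],.064),('btn',[(316,325)],.126),('clampTip',[(315,290)],.120)):
    print(n,[onz(c,p,z).round(4) for p in pts])
cr=im[150:400,220:430];cv2.imwrite('pics/w1c.png',cv2.resize(cr,None,fx=2.4,fy=2.4,interpolation=cv2.INTER_CUBIC))
s=cams.get_calibration('scene');d=cams.get_calibration('side')
for X in ([.504,.077,.064],[.595,.080,.126]): print(proj(s,X),proj(d,X),proj(c,X))
E
```

```text
front (array([-0.07588329,  0.45980059]), np.int64(83), np.float64(0.00012941078017210836))
far (array([-0.07589529,  0.5557749 ]), np.int64(27), np.float64(3.681892202731217e-05))
bar back (array([-0.02580285,  0.49076022]), np.int64(49), np.float64(0.0003469278152585889)) bar fr (array([-0.02640289,  0.52018425]), np.int64(49), np.float64(0.00034913695348708914))
sh ends [array([ 0.477 , -0.1298,  0.05  ]), array([0.4468, 0.2684, 0.05  ]), array([ 0.5722, -0.1238,  0.05  ]), array([0.5414, 0.281 , 0.05  ])]
barends [array([ 0.509 , -0.0135,  0.064 ]), array([0.5033, 0.1695, 0.064 ])]
btn [array([0.5931, 0.0799, 0.126 ])]
clampTip [array([0.5582, 0.0763, 0.12  ])]
[[345.96908363 220.52129952]] [[306.89174545 236.01585064]] [[319.99868978 218.62293585]]
[[340.4546165  222.66274896]] [[270.57079434 208.04563336]] [[315.97586958 326.68160064]]
```

View pics/w1c.png

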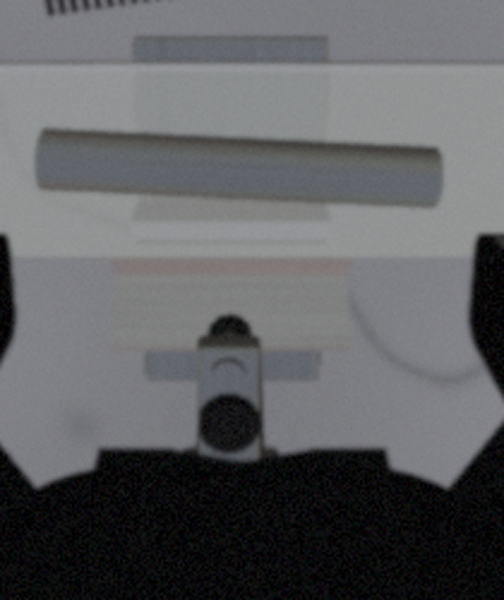

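Shelf front and far edges sit at x = 0.460 and 0.556 with a yaw of 0.075 rad. The bar is about 50 mm short of the edge and turned 0.05 rad. I'll push it with both open fingers, tool tilted 20° back so the body clears the clamp.

Emit:
play_rows(
  series="100 0 0 5 0 0 0; 100 0 0 5 0 0 0; 100 0.3 0 4 0 0 0; 100 0 0 0 0 -5 0; 100 0 0 0 0 -5 0; 100 0 0 0 0 -5 0; 100 0 0 0 0 -5 0; 100 0 0 0 0 0 0; 100 0 0 0 0 0 0",
)

```text
clock: 3.08
tcp_pos: [0.4576, 0.0764, 0.131]
orientation: [0.174, -0.038, 0.984, 0.007]
wrist_force: [0.1, -0.6, 0.2]
finger_gap: 0.0852
```

```bash
cat > go.py <<'E'
from h import *
import sys
p,R,s=tool();t=np.array([float(v) for v in sys.argv[1:4]])
print(p.round(4),R.as_matrix().round(3).tolist(),s['wrist_force'].round(1),s['clock']);print('tool cm',(R.inv().apply(t-p)*100).round(2))
E
python3 go.py .4600 .0745 .0655
```

```text
[0.4576 0.0764 0.131 ] [[-0.937, -0.077, 0.341], [-0.072, 0.997, 0.026], [-0.342, 0.0, -0.94]] [ 0.1 -0.6  0.2] 3.075
tool cm [ 2.03 -0.21  6.23]
```

Emit:
play_rows(
  series="100 0.5 -0.1 1.4 0 0 0; 100 0.5 -0.1 1.4 0 0 0; 100 0.5 0 1.4 0 0 0; 100 0.2 0 0.9 0 0 0; 100 0 0 0 0 0 0; 100 0 0 0 0 0 0",
)

```text
clock: 3.82
tcp_pos: [0.4596, 0.0737, 0.077]
orientation: [0.174, -0.037, 0.984, 0.007]
wrist_force: [-0.1, 0.3, -0.4]
finger_gap: 0.0855
```

```bash
python3 go.py .4600 .0745 .0655; python3 - <<'E'
from h import *
a=cams.read_camera('wrist')[:,:,::-1];b=cams.read_camera('side')[140:320,215:395,::-1]
cv2.imwrite('pics/p1.png',np.hstack([a,]));cv2.imwrite('pics/p1s.png',cv2.resize(b,(580,580),interpolation=cv2.INTER_CUBIC))
E
```

```text
[0.4596 0.0737 0.077 ] [[-0.937, -0.075, 0.341], [-0.071, 0.997, 0.026], [-0.342, 0.0, -0.94]] [-0.1  0.3 -0.4] 3.825
tool cm [0.35 0.07 1.1 ]
```

View pics/p1.png

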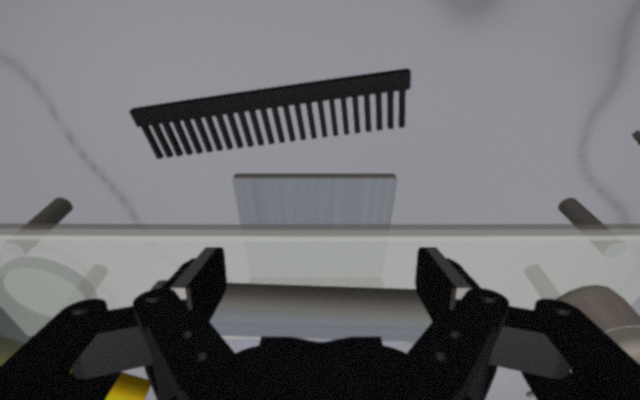

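View pics/p1s.png

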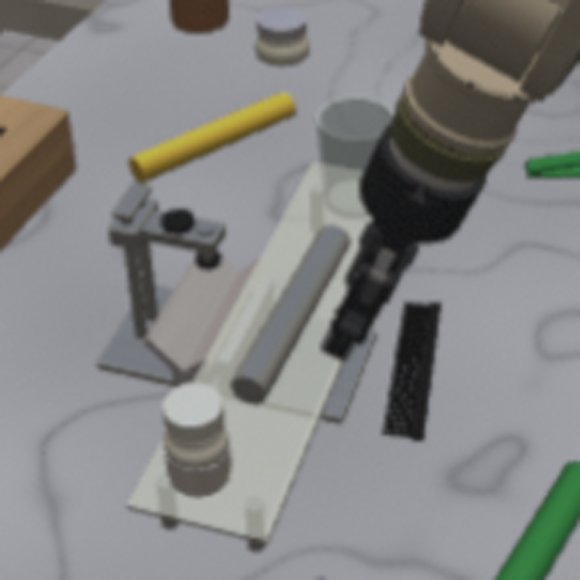

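Both fingers are behind the bar, with the bar untouched. I'll lower the tool and advance a few mm at a time.

Emit:
play_rows(
  series="100 0.3 0.05 0.9 0 0 0; 100 0.05 0 0.15 0 0 0; 100 0 0 0 0 0 0; 100 -0.4 0 0.15 0 0 0; 100 -0.4 0 0.15 0 0 0; 100 -0.4 0 0.15 0 0 0; 100 0 0 0 0 0 0",
)

```text
clock: 4.8
tcp_pos: [0.4726, 0.0751, 0.0656]
orientation: [0.174, -0.037, 0.984, 0.007]
wrist_force: [-0.5, 0.8, -0.6]
finger_gap: 0.0856
```

```bash
python3 go.py .5435 .081 .066; python3 - <<'E'
from h import *
b=cams.read_camera('side')[140:320,215:395,::-1]
cv2.imwrite('pics/p2s.png',cv2.resize(b,(580,580),interpolation=cv2.INTER_CUBIC))
E
```

```text
[0.4726 0.0751 0.0656] [[-0.937, -0.075, 0.342], [-0.071, 0.997, 0.026], [-0.343, 0.0, -0.939]] [-0.5  0.8 -0.6] 4.8
tool cm [-6.7   0.05  2.39]
```

View pics/p2s.png

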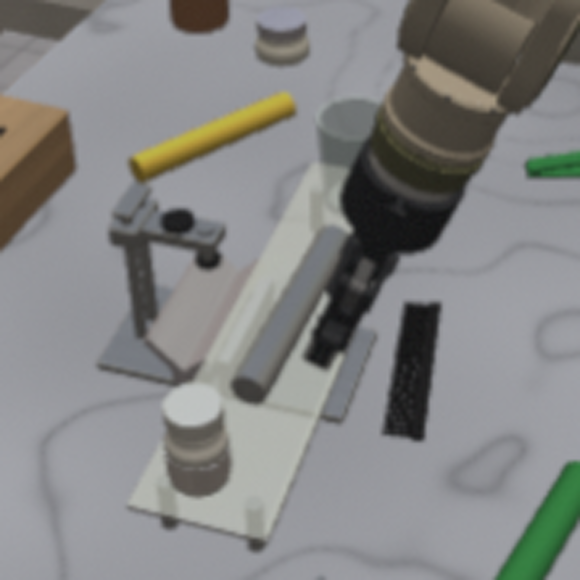

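Emit:
play_rows(
  series="100 -0.19 0 0.07 0 0 0; 100 -0.19 0 0.07 0 0 0; 100 -0.19 0 0.07 0 0 0; 100 -0.19 0 0.07 0 0 0; 100 -0.19 0 0.07 0 0 0; 100 -0.19 0 0.07 0 0 0; 100 -0.28 0 0.1 0 0 0; 100 -0.28 0 0.1 0 0 0; 100 -0.28 0 0.1 0 0 0",
)

```text
clock: 5.98
tcp_pos: [0.4932, 0.0768, 0.0654]
orientation: [0.174, -0.037, 0.984, 0.007]
wrist_force: [-0.7, -0.6, 0.3]
finger_gap: 0.0853
```

```bash
python3 go.py .5435 .081 .066; python3 - <<'E'
from h import *
b=cams.read_camera('side')[140:320,215:395,::-1]
cv2.imwrite('pics/p3s.png',cv2.resize(b,(580,580),interpolation=cv2.INTER_CUBIC))
E
```

```text
[0.4932 0.0768 0.0654] [[-0.937, -0.075, 0.341], [-0.071, 0.997, 0.026], [-0.342, 0.0, -0.94]] [-0.7 -0.6  0.3] 5.975
tool cm [-4.76  0.04  1.67]
```

View pics/p3s.png

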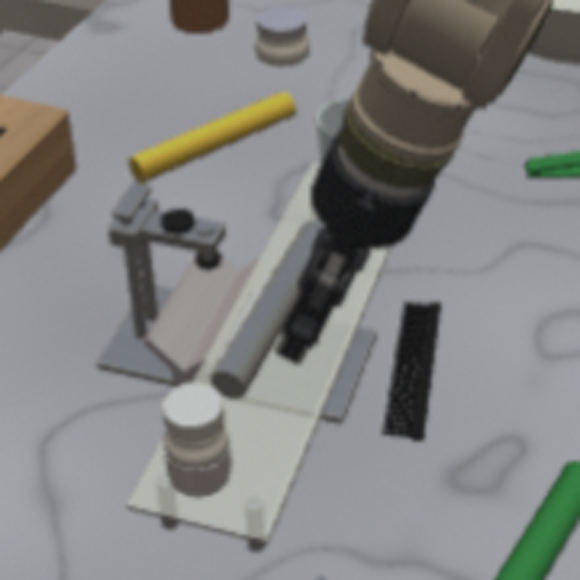

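The bar is rolling and looks parallel to the edge, with negligible force.

Emit:
play_rows(
  series="100 -0.28 0 0.1 0 0 0; 100 -0.28 0 0.1 0 0 0; 100 -0.28 0 0.1 0 0 0; 100 -0.28 0 0.1 0 0 0; 100 -0.28 0 0.1 0 0 0; 100 -0.28 0 0.1 0 0 0; 100 -0.28 0 0.1 0 0 0; 100 -0.28 0 0.1 0 0 0; 100 -0.28 0 0.1 0 0 0; 100 -0.28 0 0.1 0 0 0",
)

```text
clock: 7.28
tcp_pos: [0.5228, 0.079, 0.0656]
orientation: [0.174, -0.037, 0.984, 0.007]
wrist_force: [-0.6, -0.6, -0.4]
finger_gap: 0.085
```

```bash
python3 go.py .5435 .081 .066; python3 - <<'E'
from h import *
b=cams.read_camera('side')[140:320,215:395,::-1]
cv2.imwrite('pics/p4s.png',cv2.resize(b,(580,580),interpolation=cv2.INTER_CUBIC))
E
```

```text
[0.5228 0.079  0.0656] [[-0.937, -0.075, 0.341], [-0.071, 0.997, 0.026], [-0.342, 0.0, -0.94]] [-0.6 -0.6 -0.4] 7.275
tool cm [-1.97  0.04  0.67]
```

View pics/p4s.png

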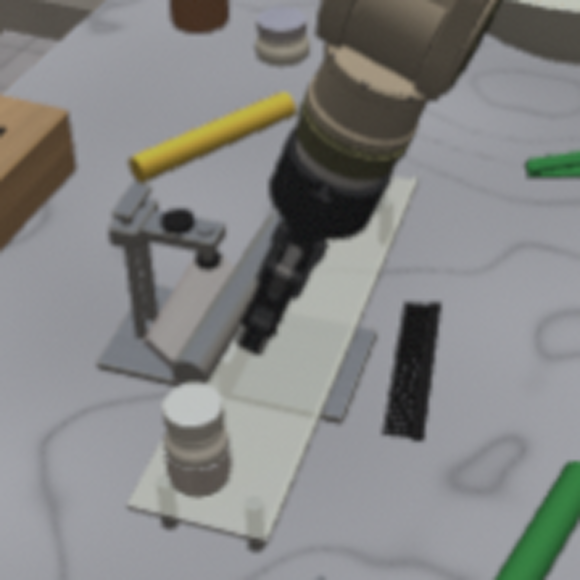

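Emit:
play_rows(
  series="100 -0.19 0 0.07 0 0 0; 100 -0.19 0 0.07 0 0 0; 100 -0.19 0 0.07 0 0 0; 100 -0.19 0 0.07 0 0 0; 100 0 0 0 0 0 0",
)

```text
clock: 7.95
tcp_pos: [0.531, 0.0796, 0.0656]
orientation: [0.174, -0.037, 0.984, 0.007]
wrist_force: [-0.1, 0.2, -0.0]
finger_gap: 0.0852
```

```bash
python3 go.py .5435 .081 .066; python3 - <<'E'
from h import *
b=cams.read_camera('side')[140:320,215:395,::-1]
cv2.imwrite('pics/p5s.png',cv2.resize(b,(580,580),interpolation=cv2.INTER_CUBIC))
E
```

```text
[0.531  0.0796 0.0656] [[-0.937, -0.075, 0.341], [-0.071, 0.997, 0.026], [-0.342, 0.0, -0.94]] [-0.1  0.2 -0. ] 7.95
tool cm [-1.2   0.05  0.39]
```

View pics/p5s.png

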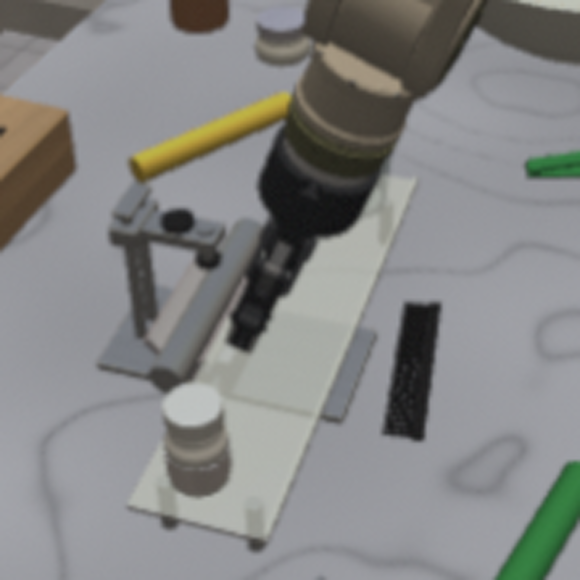

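The bar has dropped into the vee, clear of the fingers. I'll retreat and inspect from the same high viewpoint.

Emit:
play_rows(
  series="100 1.9 0 -0.7 0 0 0; 100 1.9 0 -0.7 0 0 0; 100 1.4 0 -3.2 0 0 0; 100 -1.3 0 -4.7 0 5 0; 100 -1.3 0 -4.7 0 5 0; 100 -0.5 0 -4.7 0 5 0; 100 0 0 -4.5 0 5 0; 100 0 0 0 0 0 0; 100 0 0 0 0 0 0",
)

```text
clock: 9.12
tcp_pos: [0.4557, 0.0739, 0.2795]
orientation: [-0.0, -0.038, 0.999, 0.0]
wrist_force: [-0.7, -0.2, -0.9]
finger_gap: 0.0853
```

```bash
python3 go.py .46 .0756 .27; python3 - <<'E'
from h import *
import pickle
c=cams.get_calibration('wrist');a=cams.read_camera('wrist')[:,:,::-1];pickle.dump(c,open('w2.pkl','wb'))
cv2.imwrite('pics/w2.png',a);cv2.imwrite('pics/w2c.png',cv2.resize(a[180:360,200:440],None,fx=3,fy=3,interpolation=cv2.INTER_CUBIC))
b=cams.read_camera('side')[140:320,215:395,::-1]
cv2.imwrite('pics/p6s.png',cv2.resize(b,(580,580),interpolation=cv2.INTER_CUBIC))
cv2.imwrite('pics/sc6.png',cams.read_camera('scene')[:,:,::-1])
E
```

```text
[0.4557 0.0739 0.2795] [[-0.997, -0.075, -0.0], [-0.075, 0.997, 0.0], [0.0, 0.0, -1.0]] [-0.7 -0.2 -0.9] 9.125
tool cm [-0.45  0.13  0.95]
```

View pics/w2c.png

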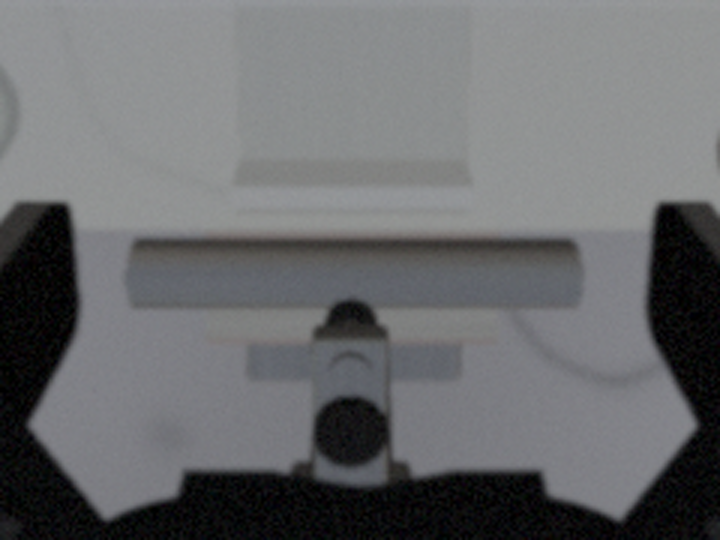

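View pics/p6s.png

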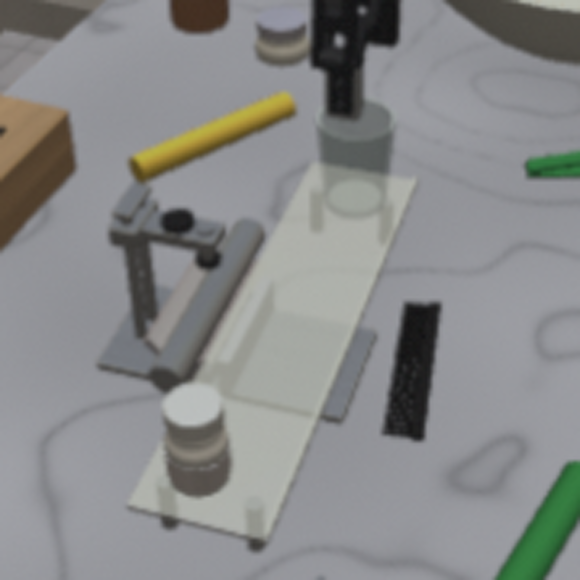

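In the close view the bar's edges lie level at about rows 260 and 282, parallel to the shelf edge, and the clamp is still raised. I'll measure seating and the button from two views.

```bash
python3 - <<'E'
from h import *
import pickle
c1=pickle.load(open('w1.pkl','rb'));c=pickle.load(open('w2.pkl','rb'));sc=cams.get_calibration('scene');sd=cams.get_calibration('side')
im=cv2.imread('pics/w2.png');g=cv2.GaussianBlur(cv2.cvtColor(im,cv2.COLOR_BGR2GRAY),(3,3),0).astype(float)
def edge(cols,r0,r1,sign): return [(x,r0+int((np.diff(g[r0:r1,x])*sign).argmax())+.5) for x in cols]
def fit(pts,z):
    X=np.array([onz(c,p,z) for p in pts]);s=np.polyfit(X[:,1]-.0785,X[:,0],1);r=X[:,0]-np.polyval(s,X[:,1]-.0785);k=abs(r)<.0015
    return np.polyfit(X[k,1]-.0785,X[k,0],1),k.sum()
L=list(range(250,300,3))+list(range(336,388,3))
print('far',fit(edge(list(range(228,240,2))+list(range(400,414,2)),250,262,-1),.05))
print('bar back',fit(edge(L,256,265,-1),.0518),'front',fit(edge(L,277,287,1),.0518))
def btn(f):
    i=cv2.imread(f);gg=cv2.cvtColor(i,cv2.COLOR_BGR2GRAY);m=np.zeros_like(gg);m[300:338,300:334]=(gg[300:338,300:334]<52)*255
    n,l,st,ce=cv2.connectedComponentsWithStats(m);return [(st[j].tolist(),ce[j].round(1)) for j in range(1,n) if st[j,4]>80]
print(btn('pics/w1.png'),btn('pics/w2.png'))
p2=(200+351/3-.33,180+430/3-.33);print(p2,onz(c,p2,.126))
print(tri([(c,p2),(sd,(234.6+35,165+42.2))]),tri([(c,p2),(sd,(269.6,207.2)),(sc,(340.9,222.2))]))
# bar ends: wrist vs side vs expected
for e in ([.5735,.0785,.0518],):
  ax=np.array([-.0757,.9971,0])
  for s in (-1,1):
    X=np.array(e)+s*.09*ax;print(X.round(3),proj(c,X),proj(sd,X),proj(sc,X))
E
```

```text
far (array([-0.07800339,  0.55593   ]), np.int64(13))
bar back (array([-0.07283086,  0.5582835 ]), np.int64(35)) front (array([-0.07743384,  0.59033937]), np.int64(35))
[([303, 315, 26, 23, 482], array([315.3, 326. ]))] [([305, 312, 25, 23, 448], array([316.6, 323.4]))]
(316.67, 323.0033333333334) [0.59389326 0.07922064 0.126     ]
(array([0.5963954 , 0.07916684, 0.1258813 ]), [np.float64(0.001950651110689794), np.float64(0.001950651110689742)]) (array([0.59526078, 0.0802433 , 0.12738736]), [np.float64(0.002182892147252621), np.float64(0.0021026144347577893), np.float64(0.0008748671051302243)])
[ 0.58  -0.011  0.052] [[244.30618618 270.01324577]] [[293.02444576 211.59244463]] [[306.17243788 235.10163532]]
[0.567 0.168 0.052] [[391.76390144 270.21213941]] [[266.75564248 258.14938096]] [[374.97592211 245.34093213]]
```

View pics/sc6.png

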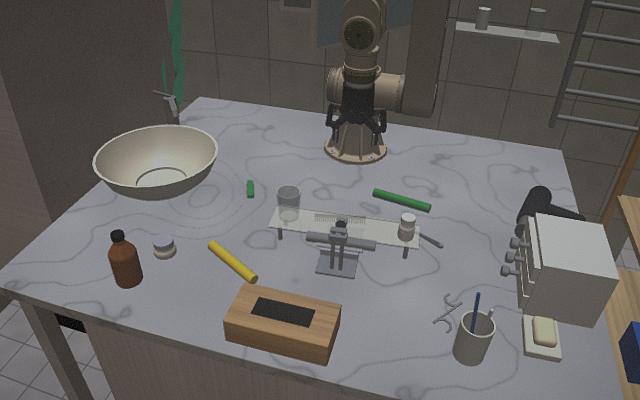

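Emit:
play_rows(
  series="0 -3.5 -0.11 0 0 0 0; 0 -3.5 -0.11 0 0 0 0; 0 -3.5 -0.11 0 0 0 0; 0 -3.43 -0.11 2 0 0 0; 0 0 0 3 0 0 0; 0 0 0 3 0 0 0; 0 0 0 0 0 0 0; 0 0 0 0 0 0 0; 0 0 0 0 0 0 0; 0 0 0 0 0 0 0",
  newtons=20,
)

```text
clock: 10.52
tcp_pos: [0.5955, 0.08, 0.2016]
orientation: [0.001, -0.038, 0.999, -0.0]
wrist_force: [-0.3, 0.3, 0.8]
finger_gap: -0.0001
```

```bash
python3 go.py .595 .080 .150; python3 - <<'E'
from h import *
b=cams.read_camera('side')[120:300,195:375,::-1]
cv2.imwrite('pics/p7s.png',cv2.resize(b,(580,580),interpolation=cv2.INTER_CUBIC))
b=cams.read_camera('wrist')[:,:,::-1];cv2.imwrite('pics/p7w.png',b)
E
```

```text
[0.5955 0.08   0.2016] [[-0.997, -0.075, 0.002], [-0.075, 0.997, 0.0], [-0.002, -0.0, -1.0]] [-0.3  0.3  0.8] 10.525
tool cm [0.06 0.   5.16]
```

View pics/p7s.png

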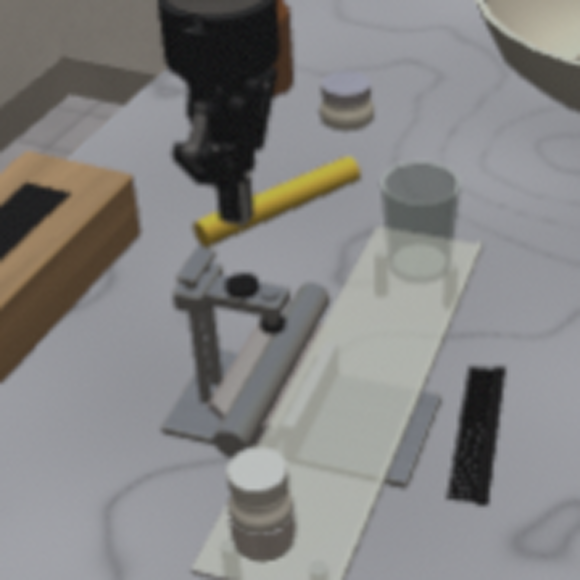

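View pics/p7w.png

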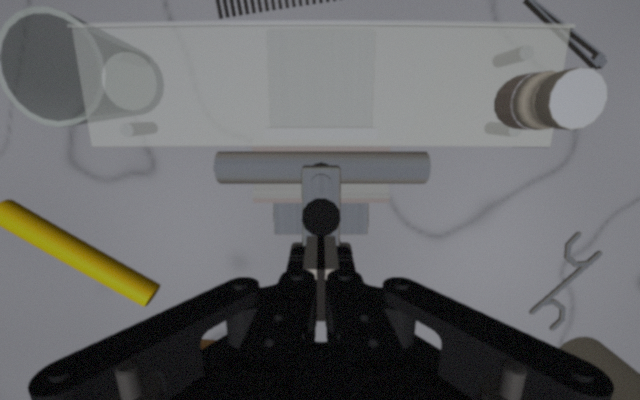

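```bash
python3 - <<'E'
from h import *
c=cams.get_calibration('wrist');print(onz(c,(320.5,216.5),.126),tri([(c,(320.5,216.5)),(__import__('pickle').load(open('w2.pkl','rb')),(316.67,323))]))
E
```

```text
[0.59488784 0.078502   0.126     ] (array([0.59565056, 0.07894132, 0.12361613]), [np.float64(0.00038036015193794237), np.float64(0.0003803601519379494)])
```

Emit:
play_rows(
  series="0 0 0 2 0 0 0; 0 0 0 2 0 0 0; 0 0 0 0.8 0 0 0; 0 0 0 0 0 0 0; 0 0 0 0 0 0 0",
)

```text
clock: 11.25
tcp_pos: [0.5955, 0.08, 0.1532]
orientation: [0.001, -0.038, 0.999, 0.0]
wrist_force: [0.7, 0.2, -0.0]
finger_gap: 0.0001
```

Aligned, with the button at (0.595, 0.079) and height about 0.124–0.126. Next I press down, watching the force.

Emit:
play_rows(
  series="0 0 -0.08 0.4 0 0 0; 0 0 0 0.3 0 0 0; 0 0 0 0.2 0 0 0; 0 0 0 0.2 0 0 0; 0 0 0 0.2 0 0 0; 0 0 0 0.2 0 0 0; 0 0 0 0 0 0 0",
)

```text
clock: 12.12
tcp_pos: [0.5951, 0.0792, 0.1378]
orientation: [0.0, -0.038, 0.999, -0.0]
wrist_force: [-1.4, -0.2, 4.6]
finger_gap: -0.0001
```

Emit:
play_rows(
  series="0 0 0 0.2 0 0 0; 0 0 0 0.2 0 0 0; 0 0 0 0.2 0 0 0; 0 0 0 0.2 0 0 0; 0 0 0 0 0 0 0",
)

```text
clock: 12.75
tcp_pos: [0.5952, 0.0792, 0.1296]
orientation: [0.0, -0.038, 0.999, 0.0]
wrist_force: [-1.4, 0.1, 4.3]
finger_gap: -0.0001
```

```bash
python3 - <<'E'
from h import *
b=cams.read_camera('side')[160:270,215:325,::-1]
cv2.imwrite('pics/p8s.png',cv2.resize(b,(580,580),interpolation=cv2.INTER_CUBIC))
print(get_state()['wrist_force'],get_state()['tcp_pos'])
E
```

```text
[-1.06382835 -0.19126063  4.25038182] [0.59515754 0.07916131 0.1295463 ]
```

View pics/p8s.png

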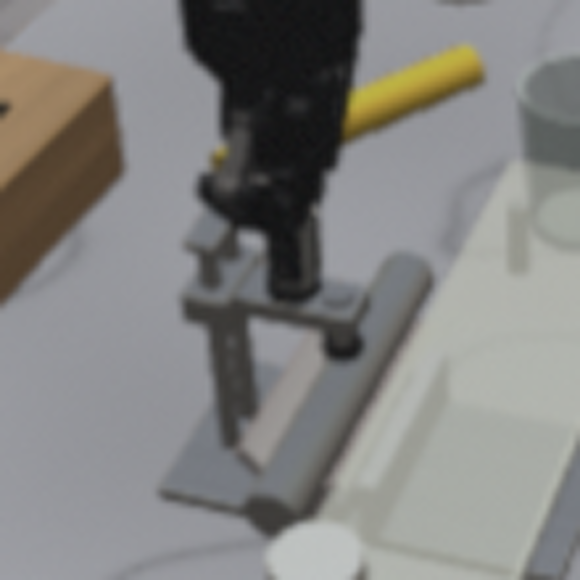

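Emit:
play_rows(
  series="0 0 0 0.1 0 0 0; 0 0 0 0.1 0 0 0; 0 0 0 0.1 0 0 0; 0 0 0 0.05 0 0 0; 0 0 0 0 0 0 0",
)

```text
clock: 13.42
tcp_pos: [0.5952, 0.0792, 0.1261]
orientation: [0.0, -0.038, 0.999, -0.0]
wrist_force: [-0.2, -0.4, 4.7]
finger_gap: -0.0001
```

Emit:
play_rows(
  series="0 0 0 0.05 0 0 0; 0 0 0 0.05 0 0 0; 0 0 0 0 0 0 0",
)

```text
clock: 13.8
tcp_pos: [0.5952, 0.0792, 0.125]
orientation: [0.0, -0.038, 0.999, -0.0]
wrist_force: [-1.1, -1.0, 5.8]
finger_gap: 0.0001
```

Emit:
play_rows(
  series="0 0 0 0.05 0 0 0; 0 0 0 0 0 0 0",
)

```text
clock: 14.05
tcp_pos: [0.5952, 0.0792, 0.1245]
orientation: [0.0, -0.038, 0.999, 0.0]
wrist_force: [-1.5, 0.1, 6.3]
finger_gap: 0.0002
```

Emit:
play_rows(
  series="0 0 0 0.05 0 0 0; 0 0 0 0 0 0 0",
)

```text
clock: 14.3
tcp_pos: [0.5952, 0.0792, 0.1239]
orientation: [0.0, -0.038, 0.999, -0.0]
wrist_force: [-0.0, -0.6, 4.7]
finger_gap: 0.0002
```

Emit:
play_rows(
  series="0 0 0 0.05 0 0 0; 0 0 0 0 0 0 0",
)

```text
clock: 14.55
tcp_pos: [0.5952, 0.0792, 0.1235]
orientation: [0.0, -0.038, 0.999, -0.0]
wrist_force: [-1.0, 0.1, 4.5]
finger_gap: -0.0
```

Emit:
play_rows(
  series="0 0 0 0.05 0 0 0; 0 0 0 0.04 0 0 0; 0 0 0 0 0 0 0",
)

```text
clock: 14.92
tcp_pos: [0.5951, 0.0792, 0.1225]
orientation: [0.0, -0.038, 0.999, -0.0]
wrist_force: [-1.4, -0.1, 3.5]
finger_gap: -0.0003
```

```bash
python3 - <<'E'
from h import *
b=cams.read_camera('side')[180:260,225:305,::-1]
cv2.imwrite('pics/p9s.png',cv2.resize(b,(580,580),interpolation=cv2.INTER_CUBIC))
E
```

```text
(no output)
```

View pics/p9s.png

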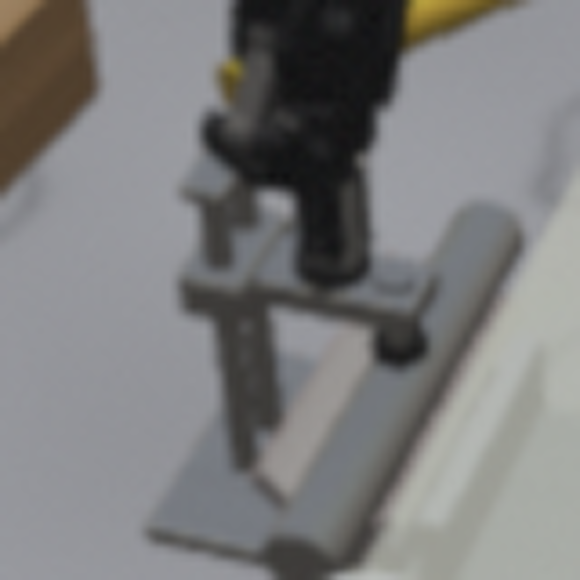

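```bash
python3 - <<'E'
from h import *
sd=cams.get_calibration('side');a=np.linspace(0,2*np.pi,73)
for z in (.066,.07,.074,.078,.082):
    X=np.c_[.5735+.01*np.cos(a),.0785+.01*np.sin(a),0*a+z];p=(proj(sd,X)-[225,180]+.5)*7.25-.5
    print(z,p.min(0).round(),p.max(0).round())
E
```

```text
0.066 [376. 338.] [435. 377.]
0.07 [375. 329.] [434. 368.]
0.074 [374. 320.] [434. 359.]
0.078 [373. 311.] [433. 350.]
0.082 [373. 302.] [432. 341.]
```

Emit:
play_rows(
  series="0 0 0 0.05 0 0 0; 0 0 0 0.05 0 0 0; 0 0 0 0 0 0 0",
)

```text
clock: 15.35
tcp_pos: [0.5951, 0.0792, 0.1217]
orientation: [0.0, -0.038, 0.999, -0.0]
wrist_force: [-1.6, -1.1, 6.5]
finger_gap: -0.0001
```

Emit:
play_rows(
  series="0 0 0 0.05 0 0 0; 0 0 0 0 0 0 0",
)

```text
clock: 15.6
tcp_pos: [0.5952, 0.0792, 0.1216]
orientation: [0.0, -0.038, 0.999, -0.0]
wrist_force: [-1.7, -1.0, 8.6]
finger_gap: -0.0
```

Emit:
play_rows(
  series="0 0 0 0.05 0 0 0; 0 0 0 0 0 0 0",
)

```text
clock: 15.85
tcp_pos: [0.5952, 0.0792, 0.1216]
orientation: [0.001, -0.038, 0.999, -0.0]
wrist_force: [-3.1, -0.7, 11.5]
finger_gap: -0.0001
```

Contact is felt: z has stopped at 0.1216 and the force rises about 2.5 N per 0.5 mm. A little more, to about 15 N.

Emit:
play_rows(
  series="0 0 0 0.04 0 0 0; 0 0 0 0 0 0 0; 0 0 0 0 0 0 0",
)

```text
clock: 16.23
tcp_pos: [0.5952, 0.0792, 0.1215]
orientation: [0.001, -0.038, 0.999, -0.0]
wrist_force: [-3.1, -0.3, 13.2]
finger_gap: -0.0004
```

Emit:
play_rows(
  series="0 0 0 0.03 0 0 0; 0 0 0 0 0 0 0; 0 0 0 0 0 0 0",
)

```text
clock: 16.6
tcp_pos: [0.5952, 0.0792, 0.1215]
orientation: [0.001, -0.038, 0.999, -0.0]
wrist_force: [-3.9, -0.3, 14.3]
finger_gap: 0.0003
```

Emit:
play_rows(
  series="0 0 0 0.02 0 0 0; 0 0 0 0 0 0 0; 0 0 0 0 0 0 0",
)

```text
clock: 16.98
tcp_pos: [0.5952, 0.0792, 0.1215]
orientation: [0.001, -0.038, 0.999, -0.0]
wrist_force: [-5.2, -0.5, 15.4]
finger_gap: -0.0001
```

Emit:
play_rows(
  series="0 0 0 -0.2 0 0 0; 0 0 0 -0.4 0 0 0; 0 0 0 -1 0 0 0; 0 0 0 -3 0 0 0; 0 0 0 -4 0 0 0; 0 0 0 -4 0 0 0; 0 5 0 -2 0 0 0; 0 5 0 0 0 0 0; 0 3 0 0 0 0 0; 0 0 0 0 0 0 0; 0 0 0 0 0 0 0",
)

```text
clock: 18.35
tcp_pos: [0.4661, 0.0694, 0.266]
orientation: [0.001, -0.038, 0.999, 0.0]
wrist_force: [0.4, 0.0, 0.0]
finger_gap: 0.0001
```

```bash
python3 - <<'E'
from h import *
import pickle
c=cams.get_calibration('wrist');pickle.dump(c,open('w3.pkl','wb'));a=cams.read_camera('wrist')[:,:,::-1];cv2.imwrite('pics/w3.png',a)
b=cams.read_camera('side')[140:320,215:395,::-1]
cv2.imwrite('pics/pas.png',cv2.resize(b,(580,580),interpolation=cv2.INTER_CUBIC))
cv2.imwrite('pics/sca.png',cams.read_camera('scene')[:,:,::-1])
print(get_state()['wrist_force'],get_state()['tcp_pos'])
E
```

```text
[ 0.1513097  -0.03807045 -0.31880949] [0.46630342 0.06940647 0.26536656]
```

View pics/w3.png

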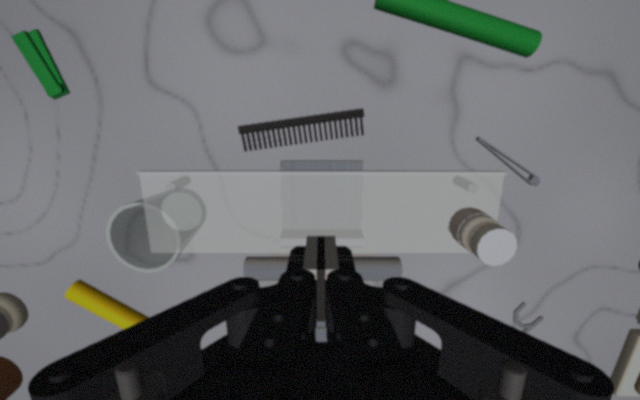

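View pics/pas.png

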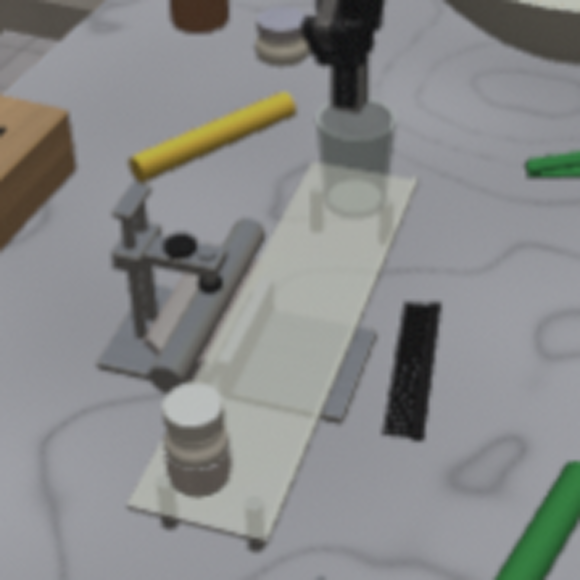

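View pics/sca.png

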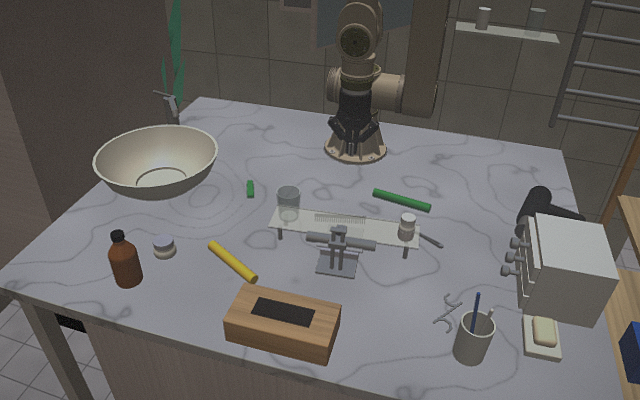

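The clamp is down with its pad on the bar (side view, about (210,282)). The bar looks unchanged in the vee and the bystanders are in place, so I'll hand in.

```bash
python3 -c "
from workcell import workorder;print(workorder.hand_in())"
```

```text
the job is handed in; nothing more can be done
None
```

The bar is in the vee with the clamp pressed down on it, and I handed the job in at about 18.5 s. No verdict was reported.

- **Bar:** I rolled it along the shelf with both open fingers, the tool tilted 20° back so its body cleared the clamp. The push force stayed within the sensor noise, about 1 N. Seen from above before clamping, it lay within about 1 mm of the seat line and parallel to the shelf edge. I did not measure its height separately once it was seated; the side view matched where a fully seated bar should appear. I did not measure it again after clamping, but it looked unmoved in the side view.
- **Clamp:** The button slid at about 4.5–5 N. The pad met the bar after about 23 mm of travel, and I pushed to 15.4 N straight down before letting go. A sideways force of about 5 N built up on the tool during the last millimetre, so the total push was about 16 N.
- **Grip:** I could not measure the grip force after letting go. The last pictures show the clamp staying down on the bar.
- **Surroundings:** The arm is clear of everything, and the bystanders that the last pictures show look unmoved.
- **Disagreements:** Views of the button's height differed by about 2–4 mm (0.124 to 0.127 m). Two ways of finding the stand's middle along the vee differed by about 2 mm. Neither affected the result.

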